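Read the wireless logger on a coasting record-player platter

TASK

A repaired record player is having its bearing checked: set its platter coasting clockwise (seen from above) at between 5 and 15 turns a minute and let go, then hold the fingertips just above the orange logger puck as it goes round, following it for seven seconds without touching anything, so that its reading can be taken: stay within 2 cm of its centre sideways and no more than 5 cm above its top. Then bring the platter to a standstill and take the hand away, leaving the tonearm and the other things lying about undisturbed.

Things in the scene. Friction and masses are not known exactly. Their poses are not given: they have to be found in the camera images.
- player: fixed record player, dark wood plinth 360 mm (its x) by 450 mm (its y), top 65 mm above the table. Origin on the table under the spindle; x points to its rear, y to its left, away from the tonearm; plinth spans x -180 to 180, y -270 to 180 mm. Adapter at its front left corner, tonearm along its right side
- spindle (a point): centre of the platter, on its axis, at the height of the mat's top (90 mm above the table). The platter is 300 mm across with a black mat, a red label 90 mm across and a steel pin 7 mm thick rising 12 mm above the mat; one white dot, 24 mm across, lies 105 mm from the axis, straight across from the puck
- platter (a joint): platter angle, rad, growing clockwise seen from above, unlimited (starts anywhere in -pi to pi). Platter and puck: nominal 1.25 kg, inertia 0.014 kg m2 (really 0.7 to 1.4 times that); no motor; free bearing with 0.0005 N m dry friction and 0.0004 N m s/rad drag, so that it slows by about 0.07 rad/s2 at 1.2 rad/s
- puck_top (a point): centre of the top of the logger puck: orange cylinder 40 mm in diameter with a white disc 26 mm across on top, 35 mm high, top 125 mm above the table, firmly fixed to the platter with its centre 105 mm from the axis; it may be gripped or pushed to turn or stop the platter
- headshell (a point): black head (45 x 20 x 9 mm) at the front end of the parked tonearm, 105 mm above the table. The arm is a thin steel tube along the player's x, at player y = -210 mm from x = -115 to 165 mm, on a pedestal 64 mm across; it swings at a touch: leave it alone
- adapter: small brass adapter, a cone 38 mm across and 22 mm high, standing loose on the plinth's front left corner (player x = -145, y = 145 mm); origin at the centre of its underside
- screwdriver: screwdriver, about 200 mm long, lying on the table to the front left of the player; origin at the underside of its middle
- cup: paper-white cup, 76 mm across and 90 mm high, on the table to the right of the player; origin at the centre of its underside
- tub: clear plastic tub with a red lid, 168 x 128 x 82 mm, on the table to the left of the player; origin at the centre of its underside
Things that resemble listed ones, but are neither listed nor needed, are in the scene too. Of the things shaped like the cup, the white one is meant.

How it is judged (in metres and radians):
On the way, in this order (a step that is already met when the one before it is completed fails the run):
1. the platter turns clockwise at 4.3 turns a minute (0.45 rad/s) or more (velocity of joint platter above 0.45 rad/s), for 0.1 s.
2. for 6 s on end the TCP stays within 22 mm sideways of the puck and 0 to 72 mm above its top, the platter coasting clockwise at 0.45 to 1.7 rad/s, the robot touching nothing of the player (horizontal distance between the grasp point and puck_top below 0.022 m and z of the grasp point in the frame of puck_top between 0 and 0.072 m and velocity of joint platter between 0.45 and 1.7 rad/s and contact force between each of the fingers, the arm and player below 0.1 N), for 6 s.
At the end, for the whole second after the job is handed in: the platter stands still (under 0.04 rad/s) and is released, the tonearm's head and the brass adapter are within 20 mm and the screwdriver, cup and tub within 30 mm of where they were, the cup upright (velocity of joint platter between -0.04 and 0.04 rad/s and distance of each of headshell, adapter from where it was at the start of the episode below 0.02 m and distance of each of screwdriver, cup, tub from where it was at the start of the episode below 0.03 m and angle between cup's own z axis and vertical below 0.2 rad); the robot touches nothing.
It fails at once if the platter is spun faster than 24 turns a minute (2.5 rad/s) either way (velocity of joint platter above 2.5 rad/s or velocity of joint platter below -2.5 rad/s).
It fails at once if the tonearm is knocked aside by more than 20 mm (distance of headshell from where it was at the start of the episode above 0.02 m).
It fails at once if a bystander (adapter, screwdriver, cup, tub) is shifted by more than 30 mm or the cup tipped (distance of any of adapter, screwdriver, cup, tub from where it was at the start of the episode above 0.03 m or angle between cup's own z axis and vertical above 0.35 rad).
It also fails if it takes over 54 s, if anything falls off the work surface, if the arm or the gripper's body presses on something with over 40 N, if the wrist force passes 120 N, or if a joint passes its speed limit or range.

ROBOT

A 6-joint arm with a two-finger parallel gripper is mounted at the origin on the work surface. World frame = base frame: x ahead of the robot, y to its left, z up, the work surface at z = 0. Lengths are in mm, angles in rad, forces in N, time in s.
With the tool pointing down it reaches from about 350 to 975 mm from the base axis. Payload 7.1 kg.
Tool frame: the origin (TCP) lies between the finger pads, 19 mm behind the fingertips; this is the grasp point; z points along the fingers, x is the direction in which the jaws open and shut, and the axes are right-handed (so a half turn about z gives the same grasp; the last joint's range is limited). The gripper opens to 88 mm and grips with 3 to 60 N. Pads are 20 mm wide; open, the fingers measure 115 mm over their backs; the gripper's body (75 mm by 178 mm) begins 61 mm behind the grasp point.
Start: joints at [1.174, 0.423, 1.63, -0, 1.089, -0.019], TCP at [230.516, 580.92, 241.375] pointing down, gripper open.
Joint ranges: [-3, 3], [-0.9, 2.11], [0.09, 2.58], [-1.31, 4.45], [0.11, 2.69], [-2.54, 2.54]. Speed limits (rad/s): [2.39, 2.39, 3.01, 3.14, 3.14, 3.14].

INTERFACE

Orientations are given as a rotation vector (axis times angle).
In Python, from workcell import telemetry, imaging, ticket gives the robot as it stands.
- The arm moves only by the tool jog_arm, never from a script. Its arguments are lists of equal length, an entry for each row: "travel": the shift along the world's x, y, z in units of 400 mm (1.0 is 400 mm), a list of three; "dr": the turn, a rotation vector about the world's x, y, z in units of 90 degrees (1.0 is 90 degrees), a list of three. In form: {"travel": [[tx, ty, tz], ...], "dr": [[wx, wy, wz], ...]}. A call has exactly 10 rows; each row is the pose to reach, as a shift and turn from the pose measured when the call began; what a row does not reach only later rows make up. A row lasts 1/10 s, in which the tool goes at most 50 mm and 8.59 degrees, less where a joint would pass 70% of its speed; a pose out of reach is approached as far as the arm can. A call with a number of a shift or a turn outside -1 to 1 is refused whole. A call with a gripper value outside its range is refused whole. "hand" is the opening, from -1 (shut) to 1 (fully open), set as the call begins (left out, the last holds). The fingers move at their own pace and stop on an object; the grip force is fixed at half the most. Time passes only in rows, so rows that repeat a pose let the fingers close, or fill a call up. It gives the time, the measured TCP pose, the force and the opening at its end, in the units of the state.
- telemetry.get_obs(): the state, without advancing time (a new reading comes with each control period).
- imaging.get_image(name): name is "scene" or "top" or "wrist"; returns a dict with "pixels" (480x640x3 uint8, red, green, blue), "range_z" (480x640 float32, mm along the optical axis (not along the pixel's ray), 0 where there is no reading), "fx", "fy", "cx", "cy" (pixels), "extrinsics" (4x4, takes a point from world to camera coordinates). Camera axes: x right, y down, z forward; pixel columns grow to the right and rows downward; lengths in mm; the calibration is good to about 2 mm. The wrist camera is an equidistant fisheye: a pixel r from the principal point sees the ray r / f radians off the axis. A picture is of the moment at which its call begins.
- ticket.close_job(): hands the job in, once; it reports no verdict.
The state is a dict: "t": time; "qpos": joint angles; "qvel": joint speeds; "joint_torque": joint torques, N m; "ee_pos": TCP position; "orientation": TCP orientation; "ft_force": force on the tool from outside, world axes, zero at the start; "moment": the same for the moment, N m; "width": finger opening in mm.
Only numpy, scipy, OpenCV 4.12 (cv2) and the standard library are available. Lean on these libraries where they do the work, as an engineer would, in place of code of your own. Each camera call takes 0.05 s, during which the arm holds its last target. There are 200 camera calls.

## Working session

There is one attempt and no reset: what is moved stays moved. The work goes in short steps, Python scripts to look and compute and a tool call to move; the robot and the scene stay as the last step left them, time stands still between calls to the robot, and variables do not carry over. Pictures are saved under pics/ and viewed, about 8 in all and at most 12, crops included, and the job is handed in when it is done.

Besides the shell and the picture viewer there is one more tool, called after "Call:" by a JSON object that holds its "api" and its "payload". jog_arm: Moves the arm, as the interface text tells. Its arguments: {"type":"object","properties":{"travel":{"type":"array"},"dr":{"type":"array"},"hand":{"type":"number"}},"required":["travel","dr"]}

```bash
mkdir -p pics; ls; python3 - <<'E'
from workcell import telemetry, imaging
import cv2,numpy as np
print(telemetry.get_obs())
ims=[]
for n in ("scene","top"):
    d=imaging.get_image(n); np.savez(f"{n}0.npz",**d); print(n,d["fx"],d["cx"],d["cy"],d["extrinsics"].round(3).tolist())
    cv2.imwrite(f"pics/{n}0.png",d["pixels"][:,:,::-1])
E
```

```text
pics
{'t': 0.0, 'qpos': array([ 1.17401201e+00,  4.23869435e-01,  1.63071603e+00, -1.34197148e-05,
        1.08858985e+00, -1.89680260e-02]), 'qvel': array([ 0.00092753, -0.00081151,  0.00213047, -0.00080684, -0.00130816,
       -0.0011602 ]), 'joint_torque': array([ 1.45065192e-04, -5.44603801e+01, -2.73660725e+01,  6.42822054e-02,
        2.27578398e-02, -1.28432598e-04]), 'ee_pos': array([230.30727123, 580.43286571, 240.57359837]), 'orientation': array([ 2.59834945e+00,  1.76428156e+00, -2.07208121e-03]), 'ft_force': array([0.08566378, 0.20881786, 0.0090935 ]), 'moment': array([0.04259731, 0.04967452, 0.0385697 ]), 'width': 88.0010869471613}
scene 609.9020303325298 325.2286451530282 243.34231619768732 [[-0.837, 0.547, -0.003, 471.131], [0.445, 0.676, -0.587, -143.493], [-0.319, -0.493, -0.809, 2024.408], [0.0, 0.0, 0.0, 1.0]]
top 548.4150265951042 330.3343956681584 236.89666410425707 [[-0.01, -1.0, -0.02, -24.407], [-0.995, 0.012, -0.097, 545.344], [0.097, 0.018, -0.995, 1860.325], [0.0, 0.0, 0.0, 1.0]]
```

View pics/top0.png

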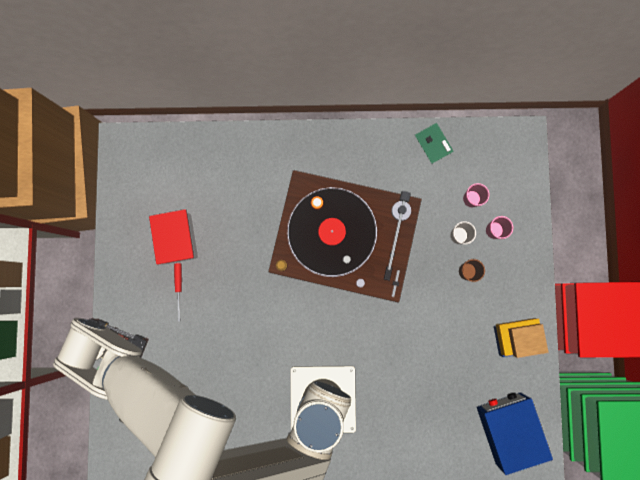

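View pics/scene0.png

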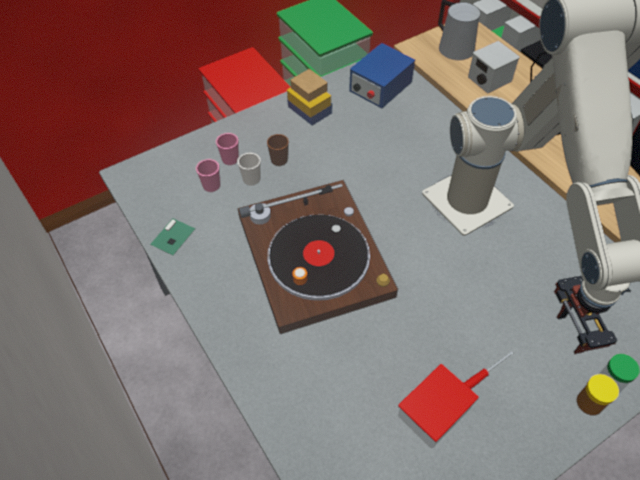

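Top view: the candidates for the puck are the orange disc with a white top at (317,202), the brass adapter at (281,265), the white dot at (347,259) and the steel knob at (361,283). Only the one at (317,202) is orange, on the platter and straight across from the dot. The white cup is at (464,233), the tub at (172,237), the screwdriver at (178,285) and the headshell at (389,274).

```bash
cat > h.py <<'E'
import numpy as np,cv2
def ray(d,uv,z):
    E=d["extrinsics"];R=E[:3,:3];c=-R.T@E[:3,3]
    v=R.T@np.array([(uv[0]-d["cx"])/d["fx"],(uv[1]-d["cy"])/d["fy"],1.])
    return (c+v*(z-c[2])/v[2])[:3]
def pix(d,P):
    q=d["extrinsics"][:3,:3]@np.array(P)+d["extrinsics"][:3,3]
    return np.array([d["fx"]*q[0]/q[2]+d["cx"],d["fy"]*q[1]/q[2]+d["cy"]])
def blobs(d,lo,hi,box=None,amin=15):
    m=cv2.inRange(cv2.cvtColor(np.ascontiguousarray(d["pixels"]),cv2.COLOR_RGB2HSV),lo,hi)
    if box: k=np.zeros_like(m);k[box[1]:box[3],box[0]:box[2]]=1;m*=k
    n,_,s,c=cv2.connectedComponentsWithStats(m)
    return [(c[i],s[i,4],s[i,:4]) for i in range(1,n) if s[i,4]>=amin]
E
python3 - <<'E'
from h import *
B={"top":(280,180,385,285),"scene":(262,210,375,300)}
for n in B:
    d=dict(np.load(n+"0.npz"))
    for nm,lo,hi,z in (("label",(0,150,120),(6,255,255),90),("orange",(7,100,120),(22,255,255),115),("white",(0,0,170),(180,60,255),None)):
        for c,a,bb in blobs(d,lo,hi,B[n]):
            print(n,nm,c.round(1),a,bb,[ray(d,c,zz).round(1)[:2] for zz in ((z,) if z else (90,125))])
d=dict(np.load("top0.npz"));r=cv2.resize(d["pixels"][160:310,260:430,::-1],None,fx=4.5,fy=3.9,interpolation=2)
cv2.imwrite("pics/crop.png",cv2.resize(d["pixels"][160:310,260:430,::-1],None,fx=4,fy=4,interpolation=2))
E
```

```text
top label [331.6 231.1] 596 [318 218  28  27] [array([558.1, -36. ])]
top orange [316.6 202.2] 72 [311 196  12  13] [array([651.8,  12.2])]
top orange [282.6 264.7] 59 [280 260   7  10] [array([447. , 124.9])]
top white [316.6 201.7] 49 [313 198   8   8] [array([657.8,  13.2]), array([652.1,  11.7])]
top white [346.4 258.8] 35 [344 256   6   7] [array([465.5, -84.2]), array([463.5, -83.8])]
top white [360.1 281.8] 37 [357 279   7   6] [array([ 389. , -128.1]), array([ 388.5, -126.9])]
scene label [318.2 252.8] 623 [303 240  31  26] [array([562.1, -38.1])]
scene orange [299.3 273.5] 91 [292 267  16  13] [array([654.6,   7.4])]
scene white [265.2 213.4] 44 [262 210   8   9] [array([ 618.2, -252.5]), array([ 629.8, -226.5])]
scene white [348.5 211.3] 28 [345 210   8   4] [array([ 399.3, -118.4]), array([416.1, -95.6])]
scene white [335.9 227.9] 32 [333 226   7   5] [array([467.7, -86. ]), array([482.9, -64. ])]
scene white [299.4 272.4] 60 [295 269  10   8] [array([644.5, -10. ]), array([655.5,  10.2])]
```

View pics/crop.png

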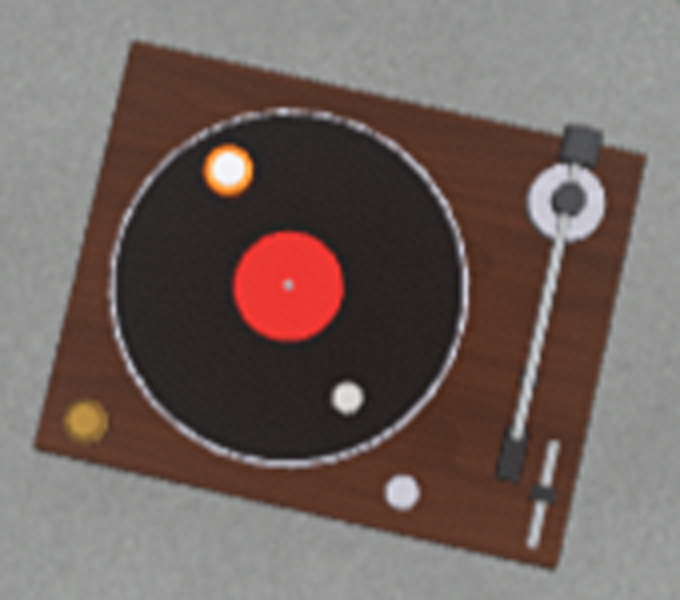

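Call:
{"api": "jog_arm", "payload": {"travel": [[0.07,-0.094,0],[0.14,-0.188,0],[0.21,-0.282,0],[0.28,-0.376,0],[0.35,-0.47,0],[0.42,-0.564,0],[0.49,-0.658,0],[0.56,-0.752,0],[0.63,-0.846,0],[0.7,-0.94,0]], "dr": [[0,0,-0.046],[0,0,-0.092],[0,0,-0.138],[0,0,-0.184],[0,0,-0.23],[0,0,-0.276],[0,0,-0.322],[0,0,-0.368],[0,0,-0.414],[0,0,-0.458]], "hand": 1}}

```text
t: 1.1
ee_pos: [511.0, 202.7, 240.5]
orientation: [3.055, 0.732, -0.003]
ft_force: [-0.3, 1.3, -0.1]
width: 87.7
```

Call:
{"api": "jog_arm", "payload": {"travel": [[0.06,-0.08,0],[0.12,-0.16,0],[0.18,-0.24,0],[0.24,-0.32,0],[0.3,-0.4,0],[0.34,-0.455,-0.03],[0.356,-0.479,-0.08],[0.356,-0.479,-0.126],[0.356,-0.479,-0.126],[0.356,-0.479,-0.126]], "dr": [[0,0,0],[0,0,0],[0,0,0],[0,0,0],[0,0,0],[0,0,0],[0,0,0],[0,0,0],[0,0,0],[0,0,0]]}}

```text
t: 2.1
ee_pos: [653.1, 11.2, 189.9]
orientation: [-3.055, -0.732, 0.005]
ft_force: [0.0, 0.1, 0.3]
width: 87.9
```

```bash
python3 - <<'E'
from workcell import telemetry, imaging
from h import *
d=imaging.get_image("wrist");np.savez("w0.npz",**d);cv2.imwrite("pics/w0.png",d["pixels"][:,:,::-1])
o=telemetry.get_obs();print(o["ee_pos"],o["orientation"],o["qpos"],d["fx"],d["cx"],d["cy"])
E=d["extrinsics"];R=E[:3,:3];c=-R.T@E[:3,3];print("cam",c,R[2])
P=R@np.array([653.5,11,125])+E[:3,3];th=np.arctan2(np.hypot(*P[:2]),P[2]);e=P[:2]/np.hypot(*P[:2])*th*d["fx"];print("expected px",e+[d["cx"],d["cy"]])
for cc,a,bb in blobs(d,(0,0,170),(180,70,255),None,100)+blobs(d,(7,100,120),(22,255,255),None,100):
    p=(cc-[d["cx"],d["cy"]])/d["fx"];t=np.hypot(*p);v=R.T@np.array([*(p/t*np.sin(t)),np.cos(t)])
    print(cc.round(),a,bb,(c+v*(125-c[2])/v[2]).round(1))
E
```

```text
[653.61133554  11.38225011 190.6953746 ] [ 3.05453289e+00  7.32926518e-01 -2.09067385e-03] [-4.98776813e-04  5.21655026e-01  1.59765239e+00 -7.71776364e-04
  1.02349595e+00 -4.71086810e-01] 371.64829954431775 321.3589520836675 241.3846058014067
cam [620.22192021  78.13950629 332.82121092] [ 0.12273731 -0.24675624 -0.96127359]
expected px [320.95812507 266.22704704]
[36. 69.] 11474 [  0   0 117 224] [416.6  45.7 125. ]
[512. 126.] 66762 [265   0 375 343] [716.1 140.8 125. ]
[294. 141.] 2356 [ 58  42 329 318] [607.   69.2 125. ]
[ 11. 249.] 358 [  3 236  17  27] [434.4 -90.2 125. ]
[ 66. 250.] 471 [ 56 236  22  28] [490.2 -61.9 125. ]
[322. 268.] 1433 [301 248  44  41] [654.8  10.4 125. ]
[402. 345.] 1105 [370 320  57  39] [726.5 -14.4 125. ]
[376. 413.] 5286 [274 390 184  52] [741.8 -74.1 125. ]
[282. 152.] 35350 [  0   0 503 359] [603.6  60.8 125. ]
[323. 260.] 1927 [290 225  66  73] [652.5  15.1 125. ]
[503. 345.] 101 [497 338  15  13] [797.6  15.2 125. ]
[515. 352.] 103 [510 343  12  21] [812.2  13.9 125. ]
[509. 384.] 153 [499 364  21  33] [828.  -11.8 125. ]
[135. 388.] 106 [124 374  18  23] [ 571.4 -147.1  125. ]
[248. 419.] 3538 [184 395 142  46] [ 660.5 -124.4  125. ]
```

View pics/w0.png

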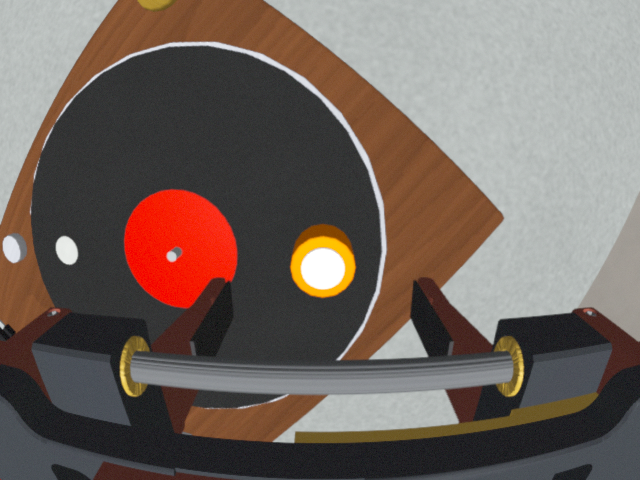

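The wrist view shows the puck's white top at (322,268), between the open jaws at (223,290) and (427,290). It lies in the jaw line, which points along the platter's radius. The ray gives (654.8, 10.4), within 2 mm of the estimate. I'll descend and grip.

Call:
{"api": "jog_arm", "payload": {"travel": [[0,0,-0.06],[0,0,-0.12],[0,0,-0.18],[0,0,-0.18],[0,0,-0.18],[0,0,-0.18],[0,0,-0.18],[0,0,-0.18],[0,0,-0.18],[0,0,-0.18]], "dr": [[0,0,0],[0,0,0],[0,0,0],[0,0,0],[0,0,0],[0,0,0],[0,0,0],[0,0,0],[0,0,0],[0,0,0]]}}

```text
t: 3.15
ee_pos: [653.7, 11.3, 119.0]
orientation: [3.054, 0.733, -0.001]
ft_force: [-0.5, 0.1, -1.0]
width: 88.1
```

Call:
{"api": "jog_arm", "payload": {"travel": [[0,0,0],[0,0,0],[0,0,0],[0,0,0],[0,0,0],[0,0,0],[0,0,0],[0,0,0],[0,0,0],[0,0,0]], "dr": [[0,0,0],[0,0,0],[0,0,0],[0,0,0],[0,0,0],[0,0,0],[0,0,0],[0,0,0],[0,0,0],[0,0,0]], "hand": -1}}

```text
t: 4.15
ee_pos: [653.6, 11.3, 119.0]
orientation: [3.055, 0.733, -0.002]
ft_force: [0.0, -0.8, -0.1]
width: 39.7
```

```bash
python3 - <<'E'
from workcell import telemetry
o=telemetry.get_obs();print(o)
E
```

```text
{'t': 4.15, 'qpos': array([-5.76222950e-04,  6.12172108e-01,  1.63306893e+00, -8.55685484e-04,
        8.97348308e-01, -4.70960273e-01]), 'qvel': array([-0.00121524,  0.00011005,  0.00029719, -0.00074149,  0.00167885,
       -0.00163154]), 'joint_torque': array([ 1.66645255e-01, -6.08659172e+01, -2.32090902e+01,  1.01975393e-01,
       -5.57469239e-02,  4.61295553e-03]), 'ee_pos': array([653.63719788,  11.32875784, 118.964116  ]), 'orientation': array([ 3.05450155e+00,  7.32802721e-01, -1.76738258e-03]), 'ft_force': array([ 0.02578675, -0.77875759, -0.1086277 ]), 'moment': array([-0.1302986 ,  0.06810743,  0.03568128]), 'width': 39.69565741656716}
```

```bash
cat >> h.py <<'E'
def wray(d,cc,z):
    R=d["extrinsics"][:3,:3];c=-R.T@d["extrinsics"][:3,3]
    p=(cc-np.array([d["cx"],d["cy"]]))/d["fx"];t=np.hypot(*p);v=R.T@np.array([*(p/t*np.sin(t)),np.cos(t)])
    return c+v*(z-c[2])/v[2]
def plan(o,C,phis,zs,yaws,r=105.):
    p=o["ee_pos"]
    T=[[round(float(x),3) for x in (np.array([C[0]+r*np.cos(f),C[1]+r*np.sin(f),z])-p)/400] for f,z in zip(phis,zs)]
    rv=o["orientation"];y0=2*np.arctan2(rv[1],rv[0]);
    D=[[0,0,round(float(((y-y0+np.pi/2)%np.pi-np.pi/2)/(np.pi/2)),3)] for y in yaws]
    print(T);print(D)
E
python3 - <<'E'
from h import *
from workcell import telemetry
d=dict(np.load("w0.npz"))
for c,a,b in blobs(d,(0,150,120),(6,255,255),None,2000): print(c,a,b,wray(d,c,90))
o=telemetry.get_obs();p=o["ee_pos"][:2]
C=np.array([560,-37.]);v=p-C;print(np.hypot(*v),np.arctan2(v[1],v[0]))
E
```

```text
[178.63304699 245.823143  ] 9895 [124 189 114 120] [561.33477129 -33.68393483  90.        ]
105.37359091083142 0.47646642032895176
```

```bash
python3 - <<'E'
from h import *
from workcell import telemetry
t=np.arange(1,11)/10;phi=0.475-0.625*t**2
plan(telemetry.get_obs(),(560,-36.8),phi,[119]*10,phi)
E
```

```text
[[0.0, -0.002, 0.0], [0.002, -0.006, 0.0], [0.006, -0.014, 0.0], [0.01, -0.024, 0.0], [0.015, -0.038, 0.0], [0.02, -0.055, 0.0], [0.025, -0.076, 0.0], [0.028, -0.101, 0.0], [0.028, -0.129, 0.0], [0.025, -0.16, 0.0]]
[[0, 0, -0.001], [0, 0, -0.013], [0, 0, -0.033], [0, 0, -0.061], [0, 0, -0.097], [0, 0, -0.141], [0, 0, -0.192], [0, 0, -0.252], [0, 0, -0.32], [0, 0, -0.395]]
```

Call:
{"api": "jog_arm", "payload": {"travel": [[0.0,-0.002,0.0],[0.002,-0.006,0.0],[0.006,-0.014,0.0],[0.01,-0.024,0.0],[0.015,-0.038,0.0],[0.02,-0.055,0.0],[0.025,-0.076,0.0],[0.028,-0.101,0.0],[0.028,-0.129,0.0],[0.025,-0.16,0.0]], "dr": [[0,0,-0.003],[0,0,-0.015],[0,0,-0.035],[0,0,-0.063],[0,0,-0.099],[0,0,-0.143],[0,0,-0.194],[0,0,-0.254],[0,0,-0.322],[0,0,-0.397]]}}

```text
t: 5.15
ee_pos: [664.4, -53.1, 119.0]
orientation: [-3.131, 0.249, -0.0]
ft_force: [1.7, 1.8, -1.3]
width: 39.2
```

```bash
python3 - <<'E'
from h import *
from workcell import telemetry
o=telemetry.get_obs();p=o["ee_pos"];print(p,o["ft_force"],o["moment"],o["width"],o["qvel"])
f0=np.arctan2(p[1]+36.8,p[0]-560);print(f0,np.hypot(p[1]+36.8,p[0]-560))
t=np.arange(1,11)/10;phi=-0.155-1.25*t+0.035*t**2
plan(o,(560,-36.8),phi,[119]*5+[127,140,155,165,168],phi)
E
```

```text
[664.41204504 -53.13766305 118.98249311] [ 1.74781351  1.78453107 -1.2749529 ] [ 0.16026231 -0.14397734 -0.15131581] 39.22725649148519 [-0.19019959 -0.00776091  0.01341185  0.00354087  0.00433279  0.99042781]
-0.15521439304989987 105.68251692073676
[[-0.009, -0.032, 0.0], [-0.02, -0.062, 0.0], [-0.034, -0.091, 0.0], [-0.052, -0.118, 0.0], [-0.073, -0.142, 0.0], [-0.096, -0.164, 0.02], [-0.122, -0.182, 0.053], [-0.15, -0.197, 0.09], [-0.179, -0.208, 0.115], [-0.209, -0.216, 0.123]]
[[0, 0, -0.077], [0, 0, -0.156], [0, 0, -0.234], [0, 0, -0.312], [0, 0, -0.39], [0, 0, -0.467], [0, 0, -0.544], [0, 0, -0.62], [0, 0, -0.696], [0, 0, -0.771]]
```

Call:
{"api": "jog_arm", "payload": {"travel": [[-0.009,-0.032,0.0],[-0.02,-0.062,0.0],[-0.034,-0.091,0.0],[-0.052,-0.118,0.0],[-0.073,-0.142,0.0],[-0.096,-0.164,0.02],[-0.122,-0.182,0.053],[-0.15,-0.197,0.09],[-0.179,-0.208,0.115],[-0.209,-0.216,0.123]], "dr": [[0,0,-0.077],[0,0,-0.156],[0,0,-0.234],[0,0,-0.312],[0,0,-0.39],[0,0,-0.467],[0,0,-0.544],[0,0,-0.62],[0,0,-0.696],[0,0,-0.771]], "hand": 1}}

```text
t: 6.15
ee_pos: [581.0, -140.4, 169.5]
orientation: [-2.426, 1.996, -0.003]
ft_force: [0.3, -0.0, 0.0]
width: 88.0
```

```bash
cat > trk.py <<'E'
# usage: trk.py name yawrate ; measures puck with wrist cam, appends to log, fits, prints next plan
import sys,json,os
from h import *
from workcell import telemetry, imaging
C=np.array([560,-36.8]);o0=telemetry.get_obs()
d=imaging.get_image("wrist");np.savez(sys.argv[1]+".npz",**d);cv2.imwrite(f"pics/{sys.argv[1]}.png",d["pixels"][:,:,::-1])
o=telemetry.get_obs();p=o["ee_pos"];print("t",o0["t"],o["t"],p,o["qpos"].round(2))
best=None
for c,a,bb in blobs(d,(0,0,170),(180,70,255),None,200):
    q=wray(d,c,125);r=np.hypot(*(q[:2]-C))
    if a<4000 and abs(r-105)<12 and np.hypot(*(q[:2]-o0["ee_pos"][:2]))<60 and 0.6<bb[2]/bb[3]<1.7:
        print("puck?",c.round(),a,q.round(1),"off tcp",(q-o0["ee_pos"])[:2].round(1)); best=q
if best is not None:
    f=float(np.arctan2(best[1]-C[1],best[0]-C[0]))
    L=json.load(open("log.json")) if os.path.exists("log.json") else []
    if L: f=L[-1][1]-((L[-1][1]-f)%(2*np.pi))
    L.append([o0["t"],f]);json.dump(L,open("log.json","w"))
    print(L)
    for a,b in zip(L,L[1:]): print("w",(a[1]-b[1])/(b[0]-a[0]))
E
python3 trk.py f1
```

```text
t 6.15 6.2 [ 579.00093198 -140.52504216  169.29904574] [-0.26  0.47  1.75 -0.    0.92  1.13]
puck? [321. 284.] 1670 [ 579.5 -141.4  125. ] off tcp [-1.5 -1. ]
[[6.15, -1.386380361970138]]
```

```bash
cat > pl.py <<'E'
# usage: pl.py phi_now w_now a yaw_start yawrate [z...]
import sys
from h import *
from workcell import telemetry
f,w,a,yr=map(float,sys.argv[1:5]);zs=[float(x) for x in sys.argv[5:]] or [168]*10
t=np.arange(1,11)/10;o=telemetry.get_obs();rv=o["orientation"];y0=2*np.arctan2(rv[1],rv[0])
plan(o,(560,-36.8),f-w*(t+.01)+a/2*t**2,zs,y0-yr*t)
E
python3 pl.py -1.446 1.2 0.07 0
```

```text
[[-0.049, -0.003, -0.003], [-0.08, -0.001, -0.003], [-0.111, 0.005, -0.003], [-0.14, 0.014, -0.003], [-0.168, 0.026, -0.003], [-0.195, 0.042, -0.003], [-0.219, 0.06, -0.003], [-0.24, 0.081, -0.003], [-0.259, 0.104, -0.003], [-0.275, 0.129, -0.003]]
[[0, 0, 0.0], [0, 0, 0.0], [0, 0, 0.0], [0, 0, 0.0], [0, 0, 0.0], [0, 0, 0.0], [0, 0, 0.0], [0, 0, 0.0], [0, 0, 0.0], [0, 0, 0.0]]
```

Call:
{"api": "jog_arm", "payload": {"travel": [[-0.049,-0.003,-0.003],[-0.08,-0.001,-0.003],[-0.111,0.005,-0.003],[-0.14,0.014,-0.003],[-0.168,0.026,-0.003],[-0.195,0.042,-0.003],[-0.219,0.06,-0.003],[-0.24,0.081,-0.003],[-0.259,0.104,-0.003],[-0.275,0.129,-0.003]], "dr": [[0,0,0.0],[0,0,0.0],[0,0,0.0],[0,0,0.0],[0,0,0.0],[0,0,0.0],[0,0,0.0],[0,0,0.0],[0,0,0.0],[0,0,0.0]]}}

```text
t: 7.2
ee_pos: [468.4, -88.1, 168.1]
orientation: [2.42, -2.003, 0.001]
ft_force: [-0.2, 0.3, 0.6]
width: 88.2
```

```bash
python3 trk.py f2
```

```text
t 7.2 7.25 [467.25836389 -86.97670364 167.93534664] [-0.21  0.32  2.01 -0.    0.82  1.17]
puck? [320. 280.] 1732 [470.  -87.9 125. ] off tcp [1.5 0.2]
[[6.15, -1.386380361970138], [7.2, -2.625635995115607]]
w 1.1802434601385423
```

```bash
python3 pl.py -2.683 1.14 0.07 0
```

```text
[[-0.016, 0.04, 0.0], [-0.024, 0.068, 0.0], [-0.029, 0.097, 0.0], [-0.031, 0.126, 0.0], [-0.029, 0.155, 0.0], [-0.024, 0.184, 0.0], [-0.016, 0.211, 0.0], [-0.005, 0.238, 0.0], [0.008, 0.263, 0.0], [0.024, 0.286, 0.0]]
[[0, 0, 0.0], [0, 0, 0.0], [0, 0, 0.0], [0, 0, 0.0], [0, 0, 0.0], [0, 0, 0.0], [0, 0, 0.0], [0, 0, 0.0], [0, 0, 0.0], [0, 0, 0.0]]
```

Call:
{"api": "jog_arm", "payload": {"travel": [[-0.016,0.04,0.0],[-0.024,0.068,0.0],[-0.029,0.097,0.0],[-0.031,0.126,0.0],[-0.029,0.155,0.0],[-0.024,0.184,0.0],[-0.016,0.211,0.0],[-0.005,0.238,0.0],[0.008,0.263,0.0],[0.024,0.286,0.0]], "dr": [[0,0,0.0],[0,0,0.0],[0,0,0.0],[0,0,0.0],[0,0,0.0],[0,0,0.0],[0,0,0.0],[0,0,0.0],[0,0,0.0],[0,0,0.0]]}}

```text
t: 8.25
ee_pos: [477.4, 28.3, 167.9]
orientation: [2.42, -2.002, -0.002]
ft_force: [0.3, 0.5, 0.3]
width: 87.9
```

```bash
python3 trk.py f3
```

```text
t 8.25 8.3 [478.65911783  29.11353054 168.11217185] [0.04 0.32 2.   0.   0.82 1.42]
puck? [323. 279.] 1724 [480.   27.4 125. ] off tcp [ 2.6 -1. ]
[[6.15, -1.386380361970138], [7.2, -2.625635995115607], [8.25, -3.817445775037092]]
w 1.1802434601385423
w 1.1350569332585572
```

```bash
python3 pl.py -3.873 1.11 0.045 -0.36
```

```text
[[0.031, 0.033, -0.0], [0.054, 0.051, -0.0], [0.078, 0.066, -0.0], [0.104, 0.078, -0.0], [0.131, 0.088, -0.0], [0.159, 0.094, -0.0], [0.187, 0.097, -0.0], [0.215, 0.097, -0.0], [0.243, 0.095, -0.0], [0.271, 0.089, -0.0]]
[[0, 0, 0.023], [0, 0, 0.046], [0, 0, 0.069], [0, 0, 0.092], [0, 0, 0.115], [0, 0, 0.138], [0, 0, 0.16], [0, 0, 0.183], [0, 0, 0.206], [0, 0, 0.229]]
```

Call:
{"api": "jog_arm", "payload": {"travel": [[0.031,0.033,0],[0.054,0.051,0],[0.078,0.066,0],[0.104,0.078,0],[0.131,0.088,0],[0.159,0.094,0],[0.187,0.097,0],[0.215,0.097,0],[0.243,0.095,0],[0.271,0.089,0]], "dr": [[0,0,0.023],[0,0,0.046],[0,0,0.069],[0,0,0.092],[0,0,0.115],[0,0,0.138],[0,0,0.16],[0,0,0.183],[0,0,0.206],[0,0,0.229]]}}

```text
t: 9.3
ee_pos: [587.9, 64.6, 168.0]
orientation: [-2.742, 1.533, 0.001]
ft_force: [-0.7, -0.1, 0.5]
width: 88.1
```

```bash
python3 trk.py f4
```

```text
t 9.3 9.35 [589.67078159  64.26176199 168.21129586] [0.09 0.47 1.75 0.   0.92 1.11]
puck? [313. 289.] 1666 [582.6  65.4 125. ] off tcp [-5.2  0.8]
[[6.15, -1.386380361970138], [7.2, -2.625635995115607], [8.25, -3.817445775037092], [9.3, -4.930136552238766]]
w 1.1802434601385423
w 1.1350569332585572
w 1.0597055020968316
```

```bash
python3 pl.py -4.982 1.025 0.06 -0.36
```

```text
[[0.024, -0.009, -0.001], [0.048, -0.02, -0.001], [0.071, -0.034, -0.001], [0.092, -0.049, -0.001], [0.111, -0.067, -0.001], [0.129, -0.086, -0.001], [0.144, -0.107, -0.001], [0.157, -0.129, -0.001], [0.168, -0.152, -0.001], [0.177, -0.176, -0.001]]
[[0, 0, 0.023], [0, 0, 0.046], [0, 0, 0.069], [0, 0, 0.092], [0, 0, 0.115], [0, 0, 0.138], [0, 0, 0.16], [0, 0, 0.183], [0, 0, 0.206], [0, 0, 0.229]]
```

Call:
{"api": "jog_arm", "payload": {"travel": [[0.024,-0.009,-0.001],[0.048,-0.02,-0.001],[0.071,-0.034,-0.001],[0.092,-0.049,-0.001],[0.111,-0.067,-0.001],[0.129,-0.086,-0.001],[0.144,-0.107,-0.001],[0.157,-0.129,-0.001],[0.168,-0.152,-0.001],[0.177,-0.176,-0.001]], "dr": [[0,0,0.023],[0,0,0.046],[0,0,0.069],[0,0,0.092],[0,0,0.115],[0,0,0.138],[0,0,0.16],[0,0,0.183],[0,0,0.206],[0,0,0.229]]}}

```text
t: 10.35
ee_pos: [660.6, -6.6, 167.6]
orientation: [-2.973, 1.013, -0.001]
ft_force: [-0.4, -0.1, -0.7]
width: 88.1
```

```bash
python3 trk.py f5
```

```text
t 10.35 10.4 [661.10926243  -7.94480368 167.65930253] [-0.03  0.56  1.59  0.    0.99  0.63]
puck? [314. 275.] 1746 [660.8  -1.8 125. ] off tcp [0.2 4.8]
[[6.15, -1.386380361970138], [7.2, -2.625635995115607], [8.25, -3.817445775037092], [9.3, -4.930136552238766], [10.35, -5.9491415578755085]]
w 1.1802434601385423
w 1.1350569332585572
w 1.0597055020968316
w 0.9704809577492797
```

```bash
python3 pl.py -5.996 0.925 0.065 -0.5
```

```text
[[0.005, -0.024, 0.001], [0.009, -0.047, 0.001], [0.01, -0.071, 0.001], [0.009, -0.095, 0.001], [0.006, -0.118, 0.001], [0.001, -0.141, 0.001], [-0.007, -0.163, 0.001], [-0.015, -0.184, 0.001], [-0.026, -0.204, 0.001], [-0.038, -0.223, 0.001]]
[[0, 0, 0.032], [0, 0, 0.064], [0, 0, 0.095], [0, 0, 0.127], [0, 0, 0.159], [0, 0, 0.191], [0, 0, 0.223], [0, 0, 0.255], [0, 0, 0.286], [0, 0, 0.318]]
```

Call:
{"api": "jog_arm", "payload": {"travel": [[0.005,-0.024,0.001],[0.009,-0.047,0.001],[0.01,-0.071,0.001],[0.009,-0.095,0.001],[0.006,-0.118,0.001],[0.001,-0.141,0.001],[-0.007,-0.163,0.001],[-0.015,-0.184,0.001],[-0.026,-0.204,0.001],[-0.038,-0.223,0.001]], "dr": [[0,0,0.032],[0,0,0.064],[0,0,0.095],[0,0,0.127],[0,0,0.159],[0,0,0.191],[0,0,0.223],[0,0,0.255],[0,0,0.286],[0,0,0.318]]}}

```text
t: 11.4
ee_pos: [645.6, -97.4, 167.9]
orientation: [-3.131, 0.243, -0.001]
ft_force: [1.1, 1.1, 0.3]
width: 88.1
```

```bash
python3 trk.py f6
```

```text
t 11.4 11.45 [644.76860521 -98.33760011 167.77624935] [-0.17  0.55  1.62  0.    0.98 -0.02]
puck? [323. 281.] 1712 [647.3 -98.  125. ] off tcp [ 1.8 -0.7]
[[6.15, -1.386380361970138], [7.2, -2.625635995115607], [8.25, -3.817445775037092], [9.3, -4.930136552238766], [10.35, -5.9491415578755085], [11.4, -6.8946403779391865]]
w 1.1802434601385423
w 1.1350569332585572
w 1.0597055020968316
w 0.9704809577492797
w 0.9004750667273118
```

```bash
python3 pl.py -6.938 0.865 0.065 -0.5
```

```text
[[-0.02, -0.025, 0.001], [-0.036, -0.041, 0.001], [-0.053, -0.055, 0.001], [-0.071, -0.068, 0.001], [-0.09, -0.079, 0.001], [-0.11, -0.088, 0.001], [-0.13, -0.096, 0.001], [-0.151, -0.101, 0.001], [-0.171, -0.106, 0.001], [-0.192, -0.108, 0.001]]
[[0, 0, 0.032], [0, 0, 0.064], [0, 0, 0.095], [0, 0, 0.127], [0, 0, 0.159], [0, 0, 0.191], [0, 0, 0.223], [0, 0, 0.255], [0, 0, 0.286], [0, 0, 0.318]]
```

Call:
{"api": "jog_arm", "payload": {"travel": [[-0.02,-0.025,0.001],[-0.036,-0.041,0.001],[-0.053,-0.055,0.001],[-0.071,-0.068,0.001],[-0.09,-0.079,0.001],[-0.11,-0.088,0.001],[-0.13,-0.096,0.001],[-0.151,-0.101,0.001],[-0.171,-0.106,0.001],[-0.192,-0.108,0.001]], "dr": [[0,0,0.032],[0,0,0.064],[0,0,0.095],[0,0,0.127],[0,0,0.159],[0,0,0.191],[0,0,0.223],[0,0,0.255],[0,0,0.286],[0,0,0.318]]}}

```text
t: 12.45
ee_pos: [567.7, -141.4, 168.1]
orientation: [-3.094, -0.542, 0.001]
ft_force: [-0.0, 1.8, 0.1]
width: 87.9
```

```bash
python3 trk.py f7; python3 pl.py -7.818 0.80 0.06 -0.5
```

```text
t 12.45 12.5 [ 566.31882037 -141.32949602  167.91719477] [-0.27  0.46  1.77  0.    0.91 -0.61]
puck? [318. 280.] 1731 [ 567.1 -142.2  125. ] off tcp [-0.7 -0.8]
[[6.15, -1.386380361970138], [7.2, -2.625635995115607], [8.25, -3.817445775037092], [9.3, -4.930136552238766], [10.35, -5.9491415578755085], [11.4, -6.8946403779391865], [12.45, -7.787142377546043]]
w 1.1802434601385423
w 1.1350569332585572
w 1.0597055020968316
w 0.9704809577492797
w 0.9004750667273118
w 0.8500019043874829
[[-0.029, -0.001, 0.0], [-0.05, 0.001, 0.0], [-0.07, 0.005, 0.0], [-0.09, 0.01, 0.0], [-0.109, 0.016, 0.0], [-0.128, 0.024, 0.0], [-0.146, 0.033, 0.0], [-0.162, 0.044, 0.0], [-0.178, 0.055, 0.0], [-0.193, 0.068, 0.0]]
[[0, 0, 0.032], [0, 0, 0.064], [0, 0, 0.095], [0, 0, 0.127], [0, 0, 0.159], [0, 0, 0.191], [0, 0, 0.223], [0, 0, 0.255], [0, 0, 0.286], [0, 0, 0.318]]
```

Call:
{"api": "jog_arm", "payload": {"travel": [[-0.029,-0.001,0.0],[-0.05,0.001,0.0],[-0.07,0.005,0.0],[-0.09,0.01,0.0],[-0.11,0.016,0.0],[-0.129,0.024,0.0],[-0.147,0.034,0.0],[-0.164,0.045,0.0],[-0.18,0.057,0.0],[-0.195,0.07,0.0]], "dr": [[0,0,0.032],[0,0,0.064],[0,0,0.095],[0,0,0.127],[0,0,0.159],[0,0,0.191],[0,0,0.223],[0,0,0.255],[0,0,0.286],[0,0,0.31]]}}

```text
t: 13.5
ee_pos: [488.3, -112.9, 168.0]
orientation: [-2.871, -1.274, 0.003]
ft_force: [-0.2, 0.3, 0.1]
width: 88.0
```

```bash
python3 trk.py f8
```

```text
t 13.5 13.55 [ 487.23481415 -112.27145931  167.82212832] [-0.25  0.35  1.96 -0.    0.84 -1.09]
puck? [321. 276.] 1748 [ 487.  -111.9  125. ] off tcp [-1.3  1. ]
[[6.15, -1.386380361970138], [7.2, -2.625635995115607], [8.25, -3.817445775037092], [9.3, -4.930136552238766], [10.35, -5.9491415578755085], [11.4, -6.8946403779391865], [12.45, -7.787142377546043], [13.5, -8.624772461940214]]
w 1.1802434601385423
w 1.1350569332585572
w 1.0597055020968316
w 0.9704809577492797
w 0.9004750667273118
w 0.8500019043874829
w 0.7977429375182581
```

```bash
cat > pr.py <<'E'
import sys
from h import *
from workcell import telemetry
f,w,a=map(float,sys.argv[1:4]);zs=[float(x) for x in sys.argv[4:]]
t=np.arange(1,11)/10;t2=np.minimum(t,w/a);phi=f-w*t2+a/2*t2**2
plan(telemetry.get_obs(),(560,-36.8),phi,zs,phi)
E
python3 pr.py -8.671 0.77 0.055 168 168 162 152 142 132 124 119 119 119
```

```text
[[-0.023, 0.024, 0.0], [-0.035, 0.04, 0.0], [-0.045, 0.057, -0.015], [-0.054, 0.074, -0.04], [-0.062, 0.092, -0.065], [-0.069, 0.111, -0.09], [-0.074, 0.129, -0.11], [-0.077, 0.148, -0.122], [-0.08, 0.167, -0.122], [-0.081, 0.186, -0.122]]
[[0, 0, -0.102], [0, 0, -0.151], [0, 0, -0.199], [0, 0, -0.247], [0, 0, -0.294], [0, 0, -0.341], [0, 0, -0.388], [0, 0, -0.434], [0, 0, -0.48], [0, 0, -0.526]]
```

Call:
{"api": "jog_arm", "payload": {"travel": [[-0.023,0.024,0.0],[-0.035,0.04,0.0],[-0.045,0.057,-0.015],[-0.054,0.074,-0.04],[-0.062,0.092,-0.065],[-0.069,0.111,-0.09],[-0.074,0.129,-0.11],[-0.077,0.148,-0.122],[-0.08,0.167,-0.122],[-0.081,0.186,-0.122]], "dr": [[0,0,-0.09],[0,0,-0.15],[0,0,-0.199],[0,0,-0.247],[0,0,-0.294],[0,0,-0.341],[0,0,-0.388],[0,0,-0.434],[0,0,-0.48],[0,0,-0.526]]}}

```text
t: 14.55
ee_pos: [455.1, -37.5, 118.8]
orientation: [-3.139, -0.009, 0.004]
ft_force: [-0.6, -0.3, 1.3]
width: 88.0
```

```bash
python3 trk.py f9; python3 pr.py -9.455 0.71 0.1 119 119 119 119 119 119 119 119 119 119
```

```text
t 14.55 14.6 [455.07410425 -36.82332518 118.89759735] [-0.11  0.38  2.07  0.    0.69 -0.11]
puck? [322. 325.] 2674 [456.6 -37.9 125. ] off tcp [ 1.5 -0.4]
[[6.15, -1.386380361970138], [7.2, -2.625635995115607], [8.25, -3.817445775037092], [9.3, -4.930136552238766], [10.35, -5.9491415578755085], [11.4, -6.8946403779391865], [12.45, -7.787142377546043], [13.5, -8.624772461940214], [14.55, -9.414509753423784]]
w 1.1802434601385423
w 1.1350569332585572
w 1.0597055020968316
w 0.9704809577492797
w 0.9004750667273118
w 0.8500019043874829
w 0.7977429375182581
w 0.752130753793876
[[0.001, 0.026, 0.0], [0.004, 0.045, 0.0], [0.007, 0.062, 0.0], [0.012, 0.079, 0.0], [0.018, 0.096, 0.0], [0.025, 0.111, 0.0], [0.032, 0.127, 0.0], [0.041, 0.141, 0.0], [0.05, 0.154, 0.0], [0.06, 0.167, 0.0]]
[[0, 0, -0.066], [0, 0, -0.11], [0, 0, -0.153], [0, 0, -0.196], [0, 0, -0.239], [0, 0, -0.281], [0, 0, -0.322], [0, 0, -0.362], [0, 0, -0.402], [0, 0, -0.441]]
```

Co-moving well. Now I'll close on the puck while slowing.

Call:
{"api": "jog_arm", "payload": {"travel": [[0.001,0.026,0.0],[0.004,0.045,0.0],[0.007,0.062,0.0],[0.012,0.079,0.0],[0.018,0.096,0.0],[0.025,0.111,0.0],[0.032,0.127,0.0],[0.041,0.141,0.0],[0.05,0.154,0.0],[0.06,0.167,0.0]], "dr": [[0,0,-0.066],[0,0,-0.11],[0,0,-0.153],[0,0,-0.196],[0,0,-0.239],[0,0,-0.281],[0,0,-0.322],[0,0,-0.362],[0,0,-0.402],[0,0,-0.441]], "hand": -1}}

```text
t: 15.6
ee_pos: [480.1, 30.0, 119.0]
orientation: [-2.951, 1.066, -0.0]
ft_force: [2.1, -3.3, -1.8]
width: 39.5
```

```bash
python3 - <<'E'
from workcell import telemetry
import numpy as np
o=telemetry.get_obs();p=o["ee_pos"];print(o["width"],o["ft_force"],o["moment"],np.arctan2(p[1]+36.8,p[0]-560),o["qvel"])
E
python3 pr.py 2.32 0.6 0.8 119 119 119 119 119 119 119 119 119 119
```

```text
39.52926865323796 [ 2.1402605  -3.26380253 -1.8383606 ] [-0.45096751 -0.10655071 -0.10389227] 2.4452793764476204 [ 0.10381796  0.04728146 -0.09268706 -0.00431495  0.03648449  0.71451441]
[[0.032, 0.035, 0.0], [0.042, 0.043, 0.0], [0.05, 0.049, 0.0], [0.057, 0.054, 0.0], [0.063, 0.057, 0.0], [0.066, 0.059, 0.0], [0.068, 0.06, 0.0], [0.068, 0.06, 0.0], [0.068, 0.06, 0.0], [0.068, 0.06, 0.0]]
[[0, 0, -0.117], [0, 0, -0.148], [0, 0, -0.173], [0, 0, -0.194], [0, 0, -0.209], [0, 0, -0.219], [0, 0, -0.224], [0, 0, -0.225], [0, 0, -0.225], [0, 0, -0.225]]
```

```bash
python3 pr.py 2.44 0.6 0.8 119 119 119 119 119 119 119 119 119 119
```

```text
[[0.009, 0.013, 0.0], [0.018, 0.022, 0.0], [0.026, 0.029, 0.0], [0.032, 0.035, 0.0], [0.037, 0.039, 0.0], [0.04, 0.041, 0.0], [0.042, 0.043, 0.0], [0.042, 0.043, 0.0], [0.042, 0.043, 0.0], [0.042, 0.043, 0.0]]
[[0, 0, -0.041], [0, 0, -0.071], [0, 0, -0.097], [0, 0, -0.117], [0, 0, -0.133], [0, 0, -0.143], [0, 0, -0.148], [0, 0, -0.148], [0, 0, -0.148], [0, 0, -0.148]]
```

Call:
{"api": "jog_arm", "payload": {"travel": [[0.009,0.013,0.0],[0.018,0.022,0.0],[0.026,0.029,0.0],[0.032,0.035,0.0],[0.037,0.039,0.0],[0.04,0.041,0.0],[0.042,0.043,0.0],[0.042,0.043,0.0],[0.042,0.043,0.0],[0.042,0.043,0.0]], "dr": [[0,0,-0.041],[0,0,-0.071],[0,0,-0.097],[0,0,-0.117],[0,0,-0.133],[0,0,-0.143],[0,0,-0.148],[0,0,-0.148],[0,0,-0.148],[0,0,-0.148]]}}

```text
t: 16.6
ee_pos: [497.7, 46.7, 119.0]
orientation: [-2.807, 1.401, -0.003]
ft_force: [4.3, -5.7, -4.7]
width: 39.3
```

Call:
{"api": "jog_arm", "payload": {"travel": [[0,0,0],[0,0,0],[0,0,0],[0,0,0],[0,0,0],[0,0,0],[0,0,0],[0,0,0],[0,0,0],[0,0,0]], "dr": [[0,0,0],[0,0,0],[0,0,0],[0,0,0],[0,0,0],[0,0,0],[0,0,0],[0,0,0],[0,0,0],[0,0,0]], "hand": 1}}

```text
t: 17.6
ee_pos: [497.7, 46.7, 119.0]
orientation: [-2.807, 1.401, -0.003]
ft_force: [1.0, 0.5, -0.6]
width: 87.6
```

Call:
{"api": "jog_arm", "payload": {"travel": [[0,0,0.04],[0,0,0.1],[0,0,0.18],[0,0,0.26],[0,0,0.3],[0,0,0.3],[0,0,0.3],[0,0,0.3],[0,0,0.3],[0,0,0.3]], "dr": [[0,0,0],[0,0,0],[0,0,0],[0,0,0],[0,0,0],[0,0,0],[0,0,0],[0,0,0],[0,0,0],[0,0,0]]}}

```text
t: 18.6
ee_pos: [497.3, 46.7, 238.1]
orientation: [-2.808, 1.402, -0.001]
ft_force: [-0.2, 0.1, -0.4]
width: 88.1
```

```bash
rm log.json; python3 trk.py g1; python3 trk.py g2; python3 - <<'E'
from workcell import telemetry,imaging
from h import *
for i in range(8): d=imaging.get_image("top")
cv2.imwrite("pics/top1.png",d["pixels"][:,:,::-1]);print(telemetry.get_obs()["t"])
np.savez("top1.npz",**d)
E
python3 trk.py g3
```

```text
t 18.6 18.65 [497.38897887  46.70934463 238.23301141] [0.07 0.24 1.91 0.   0.99 0.99]
puck? [322. 244.] 1007 [499.2  46.4 125. ] off tcp [ 1.9 -0.3]
[[18.6, 2.20222799742527]]
t 18.65 18.7 [497.53564076  46.6996387  238.44555873] [0.07 0.24 1.91 0.   0.99 0.99]
puck? [322. 244.] 1009 [499.1  46.4 125. ] off tcp [ 1.7 -0.3]
[[18.6, 2.20222799742527], [18.65, -4.0805704928664905]]
w 125.65596980584236
19.1
t 19.1 19.15 [497.75559502  46.73866597 239.07818898] [0.07 0.24 1.91 0.   0.99 0.99]
puck? [321. 244.] 1001 [499.2  46.4 125. ] off tcp [ 1.5 -0.4]
[[18.6, 2.20222799742527], [18.65, -4.0805704928664905], [19.1, -4.081051360999188]]
w 125.65596980584236
w 0.0010685958504394707
```

View pics/top1.png

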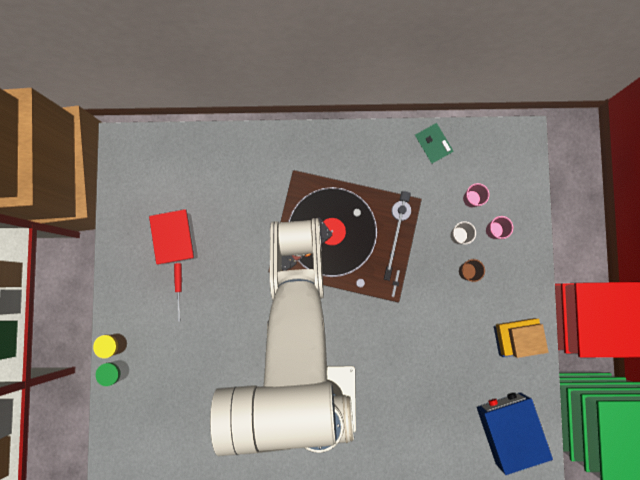

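Top view: the platter has the dot at (357,212) and hasn't moved between frames. The tonearm (389,274), cup (464,233), tub (172,237) and screwdriver (178,285) are where they were. The arm hides the adapter, so I'll raise the hand clear and check it.

Call:
{"api": "jog_arm", "payload": {"travel": [[0,0.0,0.05],[0,0.0,0.1],[0,0.0,0.15],[0,0,0.2],[0,0,0.25],[0,0,0.25],[0,0,0.25],[0,0,0.25],[0,0,0.25],[0,0,0.25]], "dr": [[0,0,0],[0,0,0],[0,0,0],[0,0,0],[0,0,0],[0,0,0],[0,0,0],[0,0,0],[0,0,0],[0,0,0]]}}

```text
t: 20.15
ee_pos: [497.4, 46.7, 338.2]
orientation: [-2.808, 1.402, -0.001]
ft_force: [-0.1, -0.3, -0.5]
width: 87.9
```

```bash
python3 trk.py g4; python3 - <<'E'
from workcell import imaging
from h import *
a=dict(np.load("scene0.npz"));b=imaging.get_image("scene")
for d in (a,b):
    print("adapter",[(c.round(1),n) for c,n,_ in blobs(d,(15,90,60),(30,255,255),(365,260,400,300))])
w=dict(np.load("g4.npz"))
for c,n,_ in blobs(w,(15,90,60),(30,255,255),None,60): print(c.round(),n,wray(w,c,75).round(1))
E
```

```text
t 20.15 20.2 [497.51162556  46.6964171  338.38993454] [0.07 0.13 1.8  0.   1.21 0.99]
puck? [322. 215.] 551 [499.   46.3 125. ] off tcp [ 1.7 -0.4]
[[18.6, 2.20222799742527], [18.65, -4.0805704928664905], [19.1, -4.081051360999188], [20.15, -10.362811329529622]]
w 125.65596980584236
w 0.0010685958504394707
w 5.982628541457572
adapter [(array([382.6, 279.7]), np.int32(146))]
adapter [(array([382.6, 279.7]), np.int32(148))]
[236. 193.] 910 [453.3 132.8  75. ]
[322. 212.] 789 [494.2  42.4  75. ]
[131. 366.] 968 [148.3 131.1  75. ]
[512. 366.] 945 [ 482.5 -313.7   75. ]
[456. 424.] 3676 [ 356.4 -321.1   75. ]
```

View pics/g4.png

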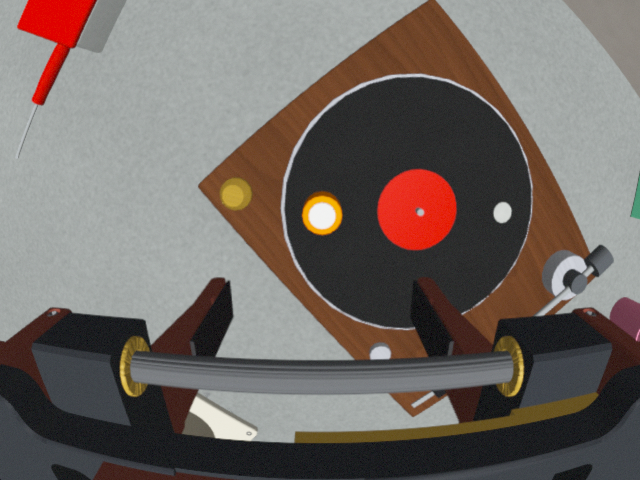

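The wrist view shows the puck at (322,215), at rest, and the adapter standing at (236,193). In the scene view the adapter's pixel is unchanged at (382.6,279.7). I'm handing in.

```bash
python3 -c "
from workcell import ticket
print(ticket.close_job())"
```

```text
the job is handed in; nothing more can be done
None
```

The platter check is done and handed in at about 20 s of the 54 s allowed; the hand-in reported no verdict.

- **Spin:** I gripped the puck, swung it clockwise to about 1.2 rad/s (11–12 turns a minute) and let go.
- **Following:** I tracked the puck from about t = 6 s to 13.5 s with the fingertips about 24 mm above its top. The wrist camera, once a second, put the sideways error at 0.7 to 5.3 mm. The platter slowed from about 1.2 to 0.77 rad/s over that time.
- **Stop:** I gripped the puck again while moving with it, slowed it to rest, let go and raised the hand about 220 mm.

**Last checks:**
- **Platter:** at rest; the puck moved less than 0.2 mm between pictures taken 1.5 s apart.
- **Adapter:** its pixel position in the scene view is unchanged.
- **Other things:** the tonearm, cup, tub and screwdriver look unmoved in the top view. I judged these by eye and did not measure them.
- **Disagreements:** the "w" values of 126 and 6 rad/s in the final logs come from my angle-unwrapping code when the platter was still, and are not real motion. The wrist view placed the adapter about 10 mm from the first top-view estimate. I trusted the unchanged scene pixel, because the wrist figure depends on the height assumed for the adapter.

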